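# Fit microphone grille heads and check them with a bridge gauge

### The job

Set every grille head that stands on the bench into the microphone body of its own size, plug down and fully home. Then check each finished microphone with the bridge gauge, in order from the biggest to the smallest: stand the gauge squarely on the bench over it, with the sprung foot resting on the middle of the head, keep it there a second for the reading, and finally park the gauge upright back on its plate. Handle the thin mesh heads gently, with a light grip and no hard knock from the gauge, and leave everything else on the bench where it is.

Things in the scene. Friction and masses are not known exactly. Their poses are not given: they have to be found in the camera images.
- head_biggest: biggest grille head, a loose aluminium mesh cap, 68 mm diameter, 56 mm tall, flat top, standing on its black tapered plug (14 mm long, 53 mm across under the cap, 48 mm at the tip). Origin: centre of the plug's tip, z up; the cap runs from z = 14 to 70 mm. May be absent. Thin mesh: over about 50 N on each finger dents it
- mic_biggest: biggest microphone body, an upright aluminium tube fixed to the bench, 68 mm outside diameter (black foot 76 mm), 55 mm tall, open on top, bore 58 mm; it takes the biggest head. Origin: centre of its foot, on the bench, z up. Head fully home: cap down on the rim, head origin 41 mm above this origin
- head_large: large grille head, a loose aluminium mesh cap, 60 mm diameter, 48 mm tall, flat top, standing on its black tapered plug (14 mm long, 45 mm across under the cap, 40 mm at the tip). Origin: centre of the plug's tip, z up; the cap runs from z = 14 to 62 mm. May be absent. Thin mesh: over about 50 N on each finger dents it
- mic_large: large microphone body, an upright aluminium tube fixed to the bench, 60 mm outside diameter (black foot 68 mm), 55 mm tall, open on top, bore 50 mm; it takes the large head. Origin: centre of its foot, on the bench, z up. Head fully home: cap down on the rim, head origin 41 mm above this origin
- head_medium: medium grille head, a loose aluminium mesh cap, 52 mm diameter, 40 mm tall, flat top, standing on its black tapered plug (14 mm long, 37 mm across under the cap, 33 mm at the tip). Origin: centre of the plug's tip, z up; the cap runs from z = 14 to 54 mm. May be absent. Thin mesh: over about 50 N on each finger dents it
- mic_medium: medium microphone body, an upright aluminium tube fixed to the bench, 52 mm outside diameter (black foot 60 mm), 55 mm tall, open on top, bore 42 mm; it takes the medium head. Origin: centre of its foot, on the bench, z up. Head fully home: cap down on the rim, head origin 41 mm above this origin
- head_small: small grille head, a loose aluminium mesh cap, 44 mm diameter, 32 mm tall, flat top, standing on its black tapered plug (14 mm long, 31 mm across under the cap, 27 mm at the tip). Origin: centre of the plug's tip, z up; the cap runs from z = 14 to 46 mm. May be absent. Thin mesh: over about 50 N on each finger dents it
- mic_small: small microphone body, an upright aluminium tube fixed to the bench, 44 mm outside diameter (black foot 52 mm), 55 mm tall, open on top, bore 36 mm; it takes the small head. Origin: centre of its foot, on the bench, z up. Head fully home: cap down on the rim, head origin 41 mm above this origin
- gauge: loose steel bridge gauge, 0.6 kg, 124 mm wide (y), 80 mm deep (x), 192 mm tall: two skids along x at y = +-55 mm (inner gap 96 mm), two legs, a cross beam (z = 128 to 142 mm) and on its middle a black dial housing, 30 mm in x, 44 mm in y, z = 142 to 192 mm: grip it across the 30 mm. Origin: under its middle, level with the skids' undersides, z up. It starts on its plate
- foot (a joint): gauge reading, m: lift of its sprung brass foot (26 mm disc on the gauge's vertical axis); 0 hanging free, its underside 75 mm above the skids' undersides; at most 0.045. With the gauge standing on the bench over a microphone with its head home it reads 0.036 (biggest), 0.028 (large), 0.020 (medium), 0.012 (small)
- foot_tip (a point): centre of the underside of the gauge's brass foot
- plate: the gauge's parking plate, fixed dark steel, 110 mm (x) by 150 mm (y), 4 mm thick, to one side of the bench. Origin: centre of its underside, on the bench
- spool: bystander: spool of solder wire, 52 mm diameter, 38 mm tall, standing
- driver: bystander: screwdriver with red handle, 160 mm, lying on the bench between the heads and the microphones
- iron: bystander: red-handled long screwdriver, 200 mm, lying beyond the microphones
There are look-alikes about, which are no part of the job. What is shaped like the mic_small but orange is not meant.

How it is judged:
By the outcome, as a careful person would: the job done as asked, in the order asked, and still so for the second after the job is handed in, with the robot touching nothing.
Of head_biggest, head_large, head_medium, head_small only 3 to 4 are there at a start; the rules pass over those that are not, and their reading is None.
At some moment in a run one of head_biggest, head_large, head_medium, head_small may be knocked a few centimetres aside while the robot is not near it.
It also fails if it takes over 210 s, if anything falls off the work surface, if the arm or the gripper's body presses on something with over 40 N, if the wrist force passes 120 N, or if a joint passes its speed limit or range.

### The arm

A 6-joint arm with a two-finger parallel gripper is mounted at the origin on the work surface. World frame = base frame: x ahead of the robot, y to its left, z up, the work surface at z = 0. Lengths are in m, angles in degrees, forces in N, time in s.
With the tool pointing down it reaches from about 0.35 to 0.95 m from the base axis. Payload 17.4 kg.
Tool frame: the origin (TCP) lies at the very end of the fingers, on their centre line; the grasp point (between the pads) lies 19 mm behind it (robot.grip_depth is the distance from the TCP to the grasp point, in m); z points along the fingers, y is the line along which they close (so a half turn about z gives the same grasp; the last joint's range is limited). The gripper opens to 93 mm and grips with 3 to 60 N. Pads are 15 mm wide; open, the fingers measure 128 mm over their backs; the gripper's body (75 mm by 188 mm) begins 65 mm behind the grasp point.
Start: joints at [-68.801, 6.646, 82.598, -0, 90.757, -2.166], TCP at [0.268, -0.62, 0.219] pointing down, gripper open.
Joint ranges: [-162.19, 162.19], [-47.58, 125.68], [4.15, 143.07], [-65.23, 245.23], [0.69, 171.88], [-170.13, 170.13]. Speed limits (degrees/s): [108.29, 108.29, 127.2, 180, 180, 180].

### API

Orientations are given as a 3x3 rotation matrix whose columns are the frame's x, y, z axes.
In Python, from station import robot gives the robot as it stands. The module is installed in compiled form; this text tells all that it offers.
- The arm moves only by the tool arm_command, never from a script. Its argument "series" is a list of rows, each a list of 3 entries, a list of its own where there are three numbers: the shift along the tool's x, y, z as a fraction of full scale, then the turn, a rotation vector about the tool's x, y, z as a fraction of full scale, then the opening, from -1 (shut) to 1 (fully open). A call has 1 to 12 rows; each row shifts and turns the commanded pose from where the row before left it, along the tool's axes as they then stand; what a row does not reach is not made up. Full scale, the value 1, is 0.12 m for a shift and 45 degrees for a turn. A row lasts 1/8 s, in which the tool goes at most 62.5 mm and 10.7 degrees, less where a joint would pass 70% of its speed; a pose out of reach is approached as far as the arm can. A call with a number of a shift or a turn outside -1 to 1 is refused whole. A call with a gripper value outside its range is refused whole. The fingers move at their own pace and stop on an object; "grip_force" is the grip in N (left out, the last holds). Time passes only in rows, so rows that do not move let the fingers close. It gives the time, the measured TCP pose, the force, the opening and the grip force at its end, in the units of the state.
- robot.read_state(): the state, without advancing time (a new reading comes with each control period).
- robot.snapshot(name): name is "scene" or "side" or "wrist"; returns the picture (480x640x3 uint8, red, green, blue); there is no depth.
- robot.camera_params(name): a dict with "fx", "fy", "cx", "cy" (pixels), "world_to_cam" (4x4, takes a point from world to camera coordinates). Camera axes: x right, y up, looking along -z (the intrinsics and any distortion apply to the point x, -y, -z); pixel columns grow to the right and rows downward; lengths in m; the calibration is good to about 2 mm. A picture is of the moment at which its call begins: read the wrist's pose just before it. camera_params takes no time and is no camera call; for the wrist camera it gives the pose at the moment of the call.
- robot.close_job(): hands the job in; it is judged then, once.
The state is a dict: "t": time; "qpos": joint angles; "dq": joint speeds; "effort": joint torques, N m; "position": TCP position; "orientation": TCP orientation; "wrist_force": force on the tool from outside, world axes, zero at the start; "ft_torque": the same for the moment, N m; "grip_width": finger opening in m; "finger_force": force on a finger pad.
Only numpy, scipy, OpenCV 4.12 (cv2) and the standard library are available. Lean on these libraries where they do the work, as an engineer would, in place of code of your own. Each camera call takes 0.05 s, during which the arm holds its last target. There are 200 camera calls.

## Working session

There is one attempt and no reset: what is moved stays moved. The work goes in short steps, Python scripts to look and compute and a tool call to move; the robot and the scene stay as the last step left them, time stands still between calls to the robot, and variables do not carry over. Pictures are saved under pics/ and viewed, at most 14 in all, crops included, and the job is handed in when it is done.

Besides the shell and the picture viewer there is one more tool, called after "Call:" as name(argument=value, ...), one argument or row to a line, values as JSON. arm_command: Moves the arm, as the interface text tells. Its arguments: {"type":"object","properties":{"series":{"type":"array","items":{"type":"array"}},"grip_force":{"type":"number"}},"required":["series"]}

```bash
mkdir -p pics
cat > h.py <<'E'
import numpy as np, cv2, os
from station import robot
def snap(n,f):
    im=robot.snapshot(n); cv2.imwrite('pics/'+f,im[:,:,::-1]); return im
def ray(n,u,v,P=None):
    p=P or robot.camera_params(n); W=np.array(p['world_to_cam']); R=W[:3,:3];t=W[:3,3]
    d=np.array([(u-p['cx'])/p['fx'],-(v-p['cy'])/p['fy'],-1.]); return -R.T@t, R.T@d
def onz(n,u,v,z,P=None):
    o,d=ray(n,u,v,P); return o+d*(z-o[2])/d[2]
def proj(n,X,P=None):
    p=P or robot.camera_params(n); W=np.array(p['world_to_cam']); c=W[:3,:3]@np.array(X)+W[:3,3]
    return p['cx']+p['fx']*c[0]/-c[2], p['cy']-p['fy']*c[1]/-c[2]
E
python3 - <<'E'
from h import *
np.set_printoptions(precision=3,suppress=True)
a=snap('scene','s0.png');b=snap('side','d0.png');snap('wrist','w0.png')
for n in('scene','side','wrist'):
    p=robot.camera_params(n);print(n,{k:(v if k!='world_to_cam' else 0) for k,v in p.items()});o,d=ray(n,320,240);print(o,d)
s=robot.read_state();print(s)
E
```

```text
scene {'fx': 528.8881109966236, 'fy': 528.8881109966236, 'cx': 315.87982166351526, 'cy': 246.85278560543202, 'world_to_cam': 0}
[ 1.06  -0.626  1.182] [-0.315  0.511 -0.8  ]
side {'fx': 444.0465337408071, 'fy': 444.0465337408071, 'cx': 310.7499890452578, 'cy': 246.02526662556022, 'world_to_cam': 0}
[0.269 0.609 0.815] [ 0.375 -0.561 -0.738]
wrist {'fx': 337.8855347575433, 'fy': 337.8855347575433, 'cx': 318.538840178696, 'cy': 240.97464222069948, 'world_to_cam': 0}
[ 0.341 -0.587  0.382] [-0.262 -0.117 -0.958]
{'t': 0.15, 'qpos': array([-68.799,   6.67 ,  82.626,  -0.002,  90.757,  -2.166]), 'dq': array([ 0.103, -0.077, -0.195, -0.015,  0.021, -0.095]), 'effort': array([ -0.001, -72.176, -62.295,   0.078,   0.022,  -0.   ]), 'position': array([ 0.268, -0.62 ,  0.218]), 'orientation': array([[ 0.918,  0.397, -0.   ],
       [ 0.397, -0.918,  0.001],
       [ 0.   , -0.001, -1.   ]]), 'wrist_force': array([-0.347,  0.404, -0.022]), 'ft_torque': array([ 0.013,  0.028, -0.003]), 'finger_force': 0.0, 'grip_width': 0.0931209382672469}
```

View pics/s0.png

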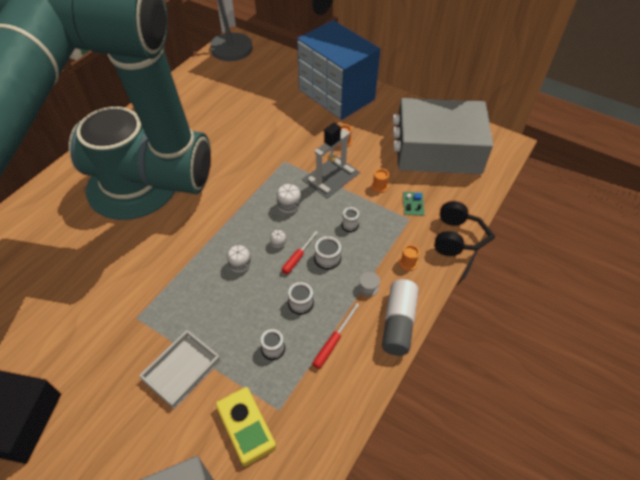

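View pics/d0.png

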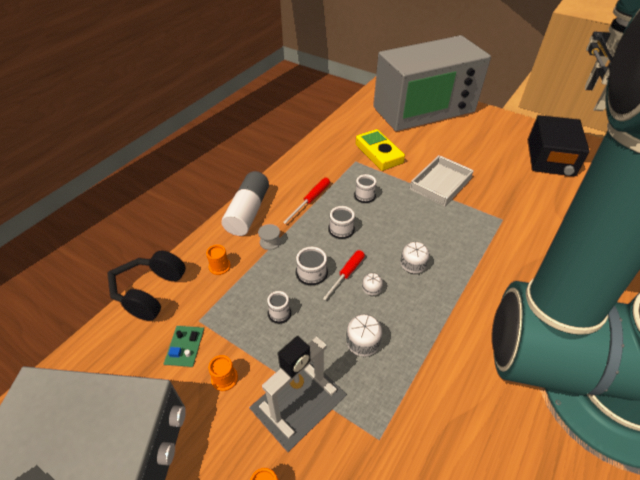

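The scene view shows three heads, at (289,197), (278,239) and (239,258). The four tubes are at (350,218), (328,252), (301,297) and (273,343), and the gauge is on its plate at (331,160). The orange look-alikes at (381,180), (410,258) and (345,133) are not meant, and the spool is at (369,284). I'll check these in close crops.

Run:
```python
import cv2
a=cv2.imread('pics/s0.png')[110:370,200:420];b=cv2.imread('pics/d0.png')[160:460,230:450]
cv2.imwrite('pics/s0c.png',cv2.resize(a,None,fx=2.3,fy=2.3,interpolation=cv2.INTER_CUBIC))
cv2.imwrite('pics/d0c.png',cv2.resize(b,None,fx=2,fy=2,interpolation=cv2.INTER_CUBIC))
```

```text
(no output)
```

View pics/s0c.png

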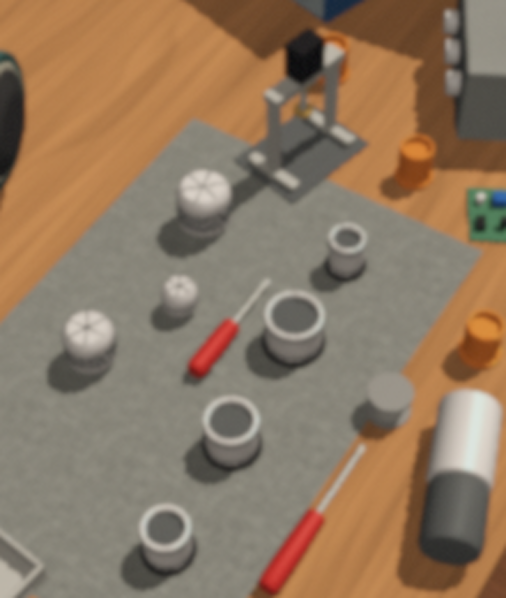

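View pics/d0c.png

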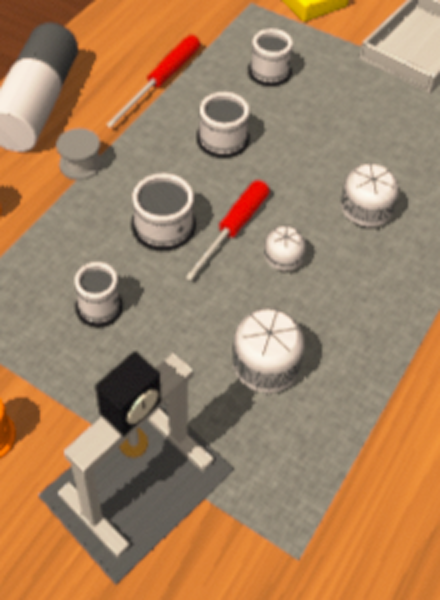

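Run:
```python
from h import *
np.set_printoptions(precision=4,suppress=True)
S={'m_s':((350.9,215.7),(278.5,300.5),.055,43,43),'m_b':((328.3,246.5),(312,261),.055,61,63),'m_l':((300.4,294.3),(342,217.5),.055,57,52),'m_m':((272.2,340.4),(366,183.5),.055,52,42),
'h_b':((288.3,190.9),(364,326.5),.07,54,70),'h_s':((278.3,235.2),(373,279),.046,34,41),'h_3':((238.3,253.5),(416.5,250),.058,50,56)}
for k,(a,b,z,wa,wb) in S.items():
    A=onz('scene',*a,z);B=onz('side',*b,z)
    o1,d1=ray('scene',*a);o2,d2=ray('side',*b)
    M=np.stack([d1,-d2],1);s=np.linalg.lstsq(M,o2-o1,rcond=None)[0]
    print(k,A[:2],B[:2],'tri',(o1+d1*s[0]+o2+d2*s[1])/2, 'w',wa/2.3*s[0]/528.9*1000,wb/2*s[1]/444*1000)
# gauge: skids ends side crop
for nm,(u,v) in {'plate corners':(0,0)}.items(): pass
f=lambda u,v:(230+u/2,160+v/2)
for u,v,z in [(42,495,.004),(118,583,.004),(232,465,.004),(134,362,.192),(60,490,.012),(122,552,.012),(206,465,.012)]: print('side',onz('side',*f(u,v),z))
g=lambda u,v:(200+u/2.3,110+v/2.3)
for u,v,z in [(236,157,.004),(293,202,.004),(367,144,.004),(257,157,.012),(292,187,.012),(308,115,.012),(350,140,.012)]: print('scene',onz('scene',*g(u,v),z))
```

```text
m_s [0.644  0.2101] [0.6334 0.2194] tri [0.6393 0.2157 0.046 ] w 51.93887631596565 45.05876018165089
m_b [0.6464 0.0872] [0.6357 0.0931] tri [0.6415 0.0899 0.0481] w 70.42821335065989 70.78584644214372
m_l [ 0.6648 -0.0747] [ 0.6526 -0.0606] tri [ 0.6596 -0.0698  0.0436] w 61.99262835095246 64.09026195089129
m_m [ 0.678  -0.2145] [ 0.6669 -0.2025] tri [ 0.6732 -0.2118  0.0454] w 53.29325267708381 55.58087072475067
h_b [0.4548 0.1828] [0.4521 0.1834] tri [0.4532 0.1833 0.0688] w 66.31302663312213 67.70223422445517
h_s [0.5091 0.0528] [0.5012 0.0556] tri [0.5047 0.0541 0.0418] w 40.11479754950416 44.71771568097979
h_3 [ 0.4611 -0.0595] [ 0.4564 -0.062 ] tri [ 0.4585 -0.0604  0.0579] w 56.723441287868475 63.090090471852974
side [0.5552 0.4125 0.004 ]
side [0.451  0.4352 0.004 ]
side [0.4246 0.2895 0.004 ]
side [0.4967 0.3349 0.192 ]
side [0.5416 0.4015 0.012 ]
side [0.4617 0.4142 0.012 ]
side [0.4432 0.3062 0.012 ]
scene [0.4267 0.2969 0.004 ]
scene [0.532  0.2699 0.004 ]
scene [0.5616 0.4104 0.004 ]
scene [0.4544 0.3054 0.012 ]
scene [0.5211 0.285  0.012 ]
scene [0.4708 0.4077 0.012 ]
scene [0.5422 0.3976 0.012 ]
```

Third head's width (57–63 mm) makes it the large one, so the medium head appears to be absent. The wrist camera will give finer positions, so I'm moving over the heads and looking again.

Call:
arm_command(
  series=[
    [[0,0,-0.35],[0,0,0],1],
    [[0,0,-0.35],[0,0,0],1],
    [[0.33,-0.366,0],[0,0,0],1],
    [[0.33,-0.366,0],[0,0,0],1],
    [[0.33,-0.366,0],[0,0,0],1],
    [[0.33,-0.366,0],[0,0,0],1],
    [[0.33,-0.366,0],[0,0,0],1],
    [[0.33,-0.366,0],[0,0,0],1],
    [[0.33,-0.366,0],[0,0,0],1],
    [[0.33,-0.366,0],[0,0,0],1],
    [[0.33,-0.366,0],[0,0,0],1],
    [[0.33,-0.366,0],[0,0,0],1],
  ],
)

```text
t: 1.65
position: [0.4572, -0.0575, 0.3027]
orientation: [[0.918, 0.397, 0.0], [0.397, -0.918, -0.0], [0.0, 0.0, -1.0]]
wrist_force: [1.3, -0.1, -0.2]
grip_width: 0.0934
finger_force: 0.0
```

Call:
arm_command(
  series=[
    [[0,0,0],[0,0,-0.185],1],
    [[0,0,0],[0,0,-0.185],1],
    [[0,0,0],[0,0,-0.185],1],
    [[0,0,0],[0,0,-0.185],1],
    [[0,0,0],[0,0,-0.185],1],
    [[0,0,0],[0,0,-0.185],1],
    [[0,0,0],[0,0,-0.185],1],
    [[0,0,0],[0,0,-0.185],1],
    [[0,0,0],[0,0,0],1],
    [[0,0,0],[0,0,0],1],
  ],
)

```text
t: 2.9
position: [0.457, -0.0594, 0.3026]
orientation: [[0.004, 1.0, -0.0], [1.0, -0.004, 0.0], [0.0, -0.0, -1.0]]
wrist_force: [-0.3, -0.7, 0.1]
grip_width: 0.0932
finger_force: 0.0
```

Run:
```python
from h import *
np.set_printoptions(precision=4,suppress=True)
import json
p=robot.camera_params('wrist');json.dump({k:np.array(v).tolist() for k,v in p.items()},open('w1.json','w'))
im=snap('wrist','w1.png');s=robot.read_state();print(s['t'],s['position'],s['orientation'],s['wrist_force'])
for n,X in {'h_b':(.4535,.183,.07),'h_s':(.505,.054,.046),'h_l':(.459,-.06,.062),'m_s':(.639,.215,.055),'m_b':(.641,.09,.055),'m_l':(.659,-.068,.055),'m_m':(.672,-.21,.055)}.items(): print(n,np.array(proj('wrist',X)))
```

```text
2.95 [ 0.457  -0.0594  0.3026] [[ 0.0034  1.     -0.0001]
 [ 1.     -0.0034  0.    ]
 [ 0.     -0.0001 -1.    ]] [0.1367 0.3162 0.4162]
h_b [315.6113 -32.275 ]
h_s [360.635  109.7529]
h_l [321.1997 209.1023]
m_s [501.2927 -63.7616]
m_b [485.6709  73.9371]
m_l [482.2532 213.9301]
m_m [477.4295 316.0121]
```

View pics/w1.png

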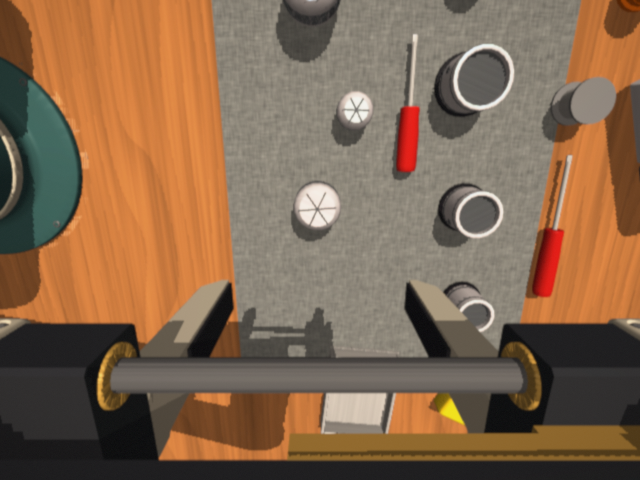

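Wrist view, tube rim centres: biggest (483,77), large (478,214), medium (474,312). Head tops: small (355,109), large (317,206). The driver lies at x≈410. Next I'm turning these into positions with bright-rim ellipse fits.

```bash
cat >> h.py <<'E'
def blobs(n,im,P,thr=150,z=.055,amin=150):
    """bright blobs: ellipse fit of outer contour -> centre, position at height z, size in m"""
    hsv=cv2.cvtColor(im,cv2.COLOR_RGB2HSV)
    m=((hsv[:,:,2]>thr)&(hsv[:,:,1]<60)).astype(np.uint8)
    for c in cv2.findContours(m,cv2.RETR_EXTERNAL,cv2.CHAIN_APPROX_NONE)[0]:
        if len(c)<30 or cv2.contourArea(c)<amin: continue
        (u,v),(a,b),_=cv2.fitEllipse(cv2.convexHull(c))
        X=onz(n,u,v,z,P);o=ray(n,u,v,P)[0];d=(o[2]-z)/P['fx']
        print('px %.1f %.1f  axes %.1f %.1f  pos %.4f %.4f @z%.3f  size mm %.1f %.1f'%(u,v,a,b,X[0],X[1],z,(a+1)*d*1000,(b+1)*d*1000))
E
python3 - <<'E'
from h import *
import json
P=json.load(open('w1.json'));P['world_to_cam']=np.array(P['world_to_cam'])
im=cv2.imread('pics/w1.png')[:,:,::-1].copy()
for t in(150,180):
  print(t);blobs('wrist',im,P,t)
print(onz('wrist',355.5,109,.046,P),onz('wrist',317.5,206,.062,P),onz('wrist',317.5,206,.054,P))
print('driver',onz('wrist',408,140,.012,P),onz('wrist',414,36,.005,P),onz('wrist',408,172,.01,P),'iron',onz('wrist',570,156,.005,P))
print('spool',onz('wrist',584,102,.038,P))
E
```

```text
150
px 352.7 408.8  axes 57.7 72.2  pos 0.5059 -0.3651 @z0.055  size mm 71.5 89.1
px 476.2 315.0  axes 34.7 37.2  pos 0.6700 -0.2085 @z0.055  size mm 43.4 46.5
px 479.6 214.9  axes 46.3 52.4  pos 0.6558 -0.0694 @z0.055  size mm 57.5 65.0
px 317.6 204.9  axes 44.2 45.1  pos 0.4546 -0.0561 @z0.055  size mm 55.0 56.1
px 356.2 105.7  axes 33.9 36.0  pos 0.4988 0.0576 @z0.055  size mm 42.5 45.0
px 483.7 76.4  axes 59.3 69.5  pos 0.6392 0.0874 @z0.055  size mm 73.4 85.8
px 413.3 67.8  axes 10.4 76.3  pos 0.5606 0.0963 @z0.055  size mm 13.9 94.1
180
px 352.4 409.8  axes 59.6 83.5  pos 0.5056 -0.3671 @z0.055  size mm 73.8 102.8
px 476.4 315.3  axes 32.8 35.8  pos 0.6703 -0.2089 @z0.055  size mm 41.2 44.7
px 479.2 214.3  axes 44.2 50.0  pos 0.6553 -0.0685 @z0.055  size mm 55.0 62.1
px 317.5 204.7  axes 42.7 42.9  pos 0.4545 -0.0559 @z0.055  size mm 53.1 53.4
px 356.2 106.5  axes 30.4 31.4  pos 0.4989 0.0568 @z0.055  size mm 38.2 39.5
px 483.5 76.4  axes 58.2 68.2  pos 0.6389 0.0875 @z0.055  size mm 72.0 84.2
px 413.4 66.9  axes 6.6 77.7  pos 0.5606 0.0972 @z0.055  size mm 9.3 95.8
[0.49904887 0.05481102 0.046     ] [ 0.45450124 -0.05616122  0.062     ] [ 0.45446886 -0.05770718  0.054     ]
driver [0.5712078  0.01994814 0.012     ] [0.57136677 0.13998669 0.005     ] [ 0.57471479 -0.02080706  0.01      ] iron [ 0.78912478 -0.001062    0.005     ]
spool [0.76865988 0.06230234 0.038     ]
```

Add to h.py:
```python
def ring(n,P,x,y,z,r):
    th=np.linspace(0,2*np.pi,72,endpoint=False);X=np.stack([x+r*np.cos(th),y+r*np.sin(th),0*th+z,1+0*th])
    c=P['world_to_cam']@X;return P['cx']+P['fx']*c[0]/-c[2],P['cy']-P['fy']*c[1]/-c[2]
def fit(n,im,P,x0,y0,z,radii,span=.012,e=.0025):
    """radii: (r,sign) sign +1 if brighter inside r; grid + refine of ring contrast"""
    g=cv2.cvtColor(im,cv2.COLOR_RGB2GRAY).astype(np.float32)
    def val(x,y,r):
        u,v=ring(n,P,x,y,z,r);return cv2.remap(g,u.astype(np.float32).reshape(1,-1),v.astype(np.float32).reshape(1,-1),cv2.INTER_LINEAR)[0]
    def sc(x,y): return sum(s*np.clip(s0*0+(val(x,y,r-e)-val(x,y,r+e)),-60,60).mean() for r,s in radii for s0 in(0,))
    best=(x0,y0)
    for st in (span/6,span/24,.0003):
        c=[(sc(best[0]+i*st,best[1]+j*st),best[0]+i*st,best[1]+j*st) for i in range(-6,7) for j in range(-6,7)]
        m=max(c);best=m[1:]
    return np.round(best,4),round(float(m[0]),1)
MIC={'b':(.034,.029),'l':(.030,.025),'m':(.026,.021),'s':(.022,.018)}
```

```text
(no output)
```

Call:
arm_command(
  series=[
    [[0.125,0.402,0.11],[0,0,0],1],
    [[0.125,0.402,0.11],[0,0,0],1],
    [[0.125,0.402,0.11],[0,0,0],1],
    [[0.125,0.402,0.11],[0,0,0],1],
    [[0,0,0],[0,0,0],1],
    [[0,0,0],[0,0,0],1],
  ],
)

```text
t: 3.7
position: [0.6497, 0.0003, 0.2499]
orientation: [[0.002, 1.0, -0.0], [1.0, -0.002, -0.0], [-0.0, -0.0, -1.0]]
wrist_force: [-0.2, 0.2, 0.4]
grip_width: 0.0931
finger_force: 0.0
```

Run:
```python
from h import *
P=robot.camera_params('wrist');im=snap('wrist','w2.png');print(robot.read_state()['position'],ray('wrist',320,240)[0])
for k,x,y in(('b',.639,.088),('l',.657,-.069),('s',.638,.215)):
    R,r=MIC[k]
    print(k,fit('wrist',im,P,x,y,.055,[(r,-1)]),fit('wrist',im,P,x,y,.055,[(R,1)]),fit('wrist',im,P,x,y,.055,[(r,-1),(R,1)]))
```

```text
[6.49498474e-01 2.02908137e-04 2.50624217e-01] [0.64832714 0.08159548 0.41430396]
b (array([0.6418, 0.0875]), 60.0) (array([0.6413, 0.0871]), 60.0) (array([0.6413, 0.0871]), 120.0)
l (array([ 0.658 , -0.0685]), 60.0) (array([ 0.6575, -0.0677]), 60.0) (array([ 0.6575, -0.0677]), 120.0)
s (array([0.6363, 0.2175]), 15.8) (array([0.634 , 0.2155]), 14.8) (array([0.6341, 0.2167]), 28.2)
```

View pics/w2.png

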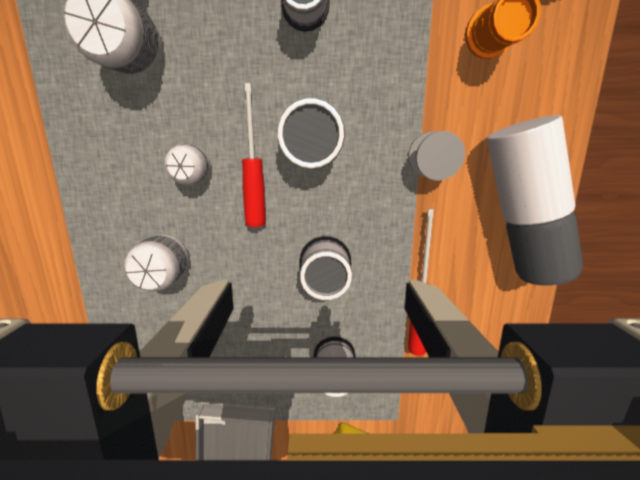

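The fingers are open, the mic_b rim is at (311,133) and the mic_l rim at (326,275). The head tops are at (102,24), (186,163) and (152,267). I'm refitting without the clip and looking from the mic_s/gauge side.

```bash
python3 - <<'E'
s=open('h.py').read();s=s.replace("s*np.clip(s0*0+(val(x,y,r-e)-val(x,y,r+e)),-60,60).mean() for r,s in radii for s0 in(0,)","s*(val(x,y,r-e)-val(x,y,r+e)).mean() for r,s in radii");open('h.py','w').write(s)
E
python3 - <<'E'
from h import *
P=robot.camera_params('wrist');im=cv2.imread('pics/w2.png')[:,:,::-1].copy()
for k,x,y in(('b',.639,.088),('l',.657,-.069)):
    R,r=MIC[k]
    print(k,fit('wrist',im,P,x,y,.055,[(r,-1)]),fit('wrist',im,P,x,y,.055,[(R,1)]),fit('wrist',im,P,x,y,.055,[(r,-1),(R,1)]))
print(onz('wrist',102,24,.07),onz('wrist',186,163,.046),onz('wrist',152,267,.062))
for z,R in((.062,.03),(.054,.026)): print(fit('wrist',im,P,.456,-.06,z,[(R,1)]))
print(fit('wrist',im,P,.501,.056,.046,[(.022,1)]))
E
```

```text
b (array([0.6405, 0.0867]), 156.0) (array([0.6402, 0.087 ]), 119.3) (array([0.6405, 0.0867]), 275.1)
l (array([ 0.6567, -0.0687]), 129.4) (array([ 0.6568, -0.0693]), 120.5) (array([ 0.6567, -0.069 ]), 249.6)
[0.45563214 0.17947937 0.07      ] [0.50743811 0.05685766 0.046     ] [ 0.46268259 -0.05529411  0.062     ]
(array([ 0.4618, -0.0543]), 58.7)
(array([ 0.4535, -0.059 ]), 62.2)
(array([0.5053, 0.0548]), 43.3)
```

Call:
arm_command(
  series=[
    [[0.35,-0.36,-0.1],[0,0,0],1],
    [[0.35,-0.36,-0.1],[0,0,0],1],
    [[0.35,-0.36,-0.1],[0,0,0],1],
    [[0.35,-0.36,-0.1],[0,0,0],1],
    [[0,0,0],[0,0,0],1],
    [[0,0,0],[0,0,0],1],
  ],
)

```text
t: 4.5
position: [0.477, 0.1681, 0.2986]
orientation: [[0.001, 1.0, 0.002], [1.0, -0.001, 0.0], [0.0, 0.002, -1.0]]
wrist_force: [-0.3, -1.0, 0.0]
grip_width: 0.093
finger_force: 0.0
```

Run:
```python
from h import *
import json
P=robot.camera_params('wrist');im=snap('wrist','w3.png');print(robot.read_state()['position'],ray('wrist',320,240)[0])
json.dump({k:np.array(v).tolist() for k,v in P.items()},open('w3.json','w'))
R,r=MIC['s']
x,y=.638,.216
print('s',fit('wrist',im,P,x,y,.055,[(r,-1)]),fit('wrist',im,P,x,y,.055,[(R,1)]),fit('wrist',im,P,x,y,.055,[(r,-1),(R,1)]))
print('hb',fit('wrist',im,P,.454,.183,.07,[(.034,1)]),fit('wrist',im,P,.454,.183,.07,[(.032,1)]))
print(proj('wrist',(.497,.355,.196)))
```

```text
[0.47740392 0.16775131 0.29809407] [0.47620316 0.24912049 0.46179355]
s (array([0.633, 0.219]), 133.2) (array([0.633, 0.219]), 118.2) (array([0.633, 0.219]), 251.3)
hb (array([0.445 , 0.1888]), 44.3) (array([0.4492, 0.1863]), 70.3)
(np.float64(349.5791431445711), np.float64(-28.464430217794757))
```

View pics/w3.png

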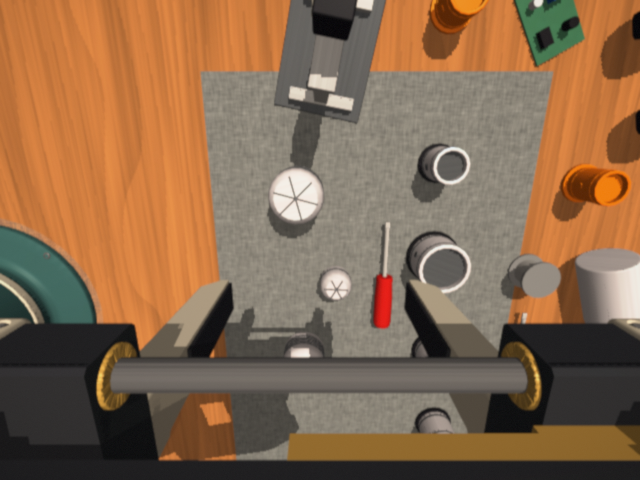

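Run:
```python
from h import *
import json
np.set_printoptions(precision=4,suppress=True)
P3=robot.camera_params('wrist')
print('mat: w3',onz('wrist',551,72,.001),onz('wrist',201,72,.001))
print('scene',onz('scene',407,222,.001),onz('scene',287,163,.001),onz('scene',277,405,.001),onz('scene',143,317,.001))
print('side',onz('side',205,322,.001),onz('side',380,437,.001),onz('side',357,163,.001),onz('side',501,219,.001))
print('w3 heads', onz('wrist',337,288,.046),onz('wrist',296,196,.07),onz('wrist',440,262,.055))
def load(f):
    P=json.load(open(f));P['world_to_cam']=np.array(P['world_to_cam']);return P
P1=load('w1.json');P3=load('w3.json')
print(P1['world_to_cam']);print(P3['world_to_cam'])
ims=[cv2.imread('pics/%s.png'%f) for f in('w1','w2','w3')]
c=[ims[0][80:240,280:440],ims[1][120:280,110:270],ims[2][165:325,265:425]]
cv2.imwrite('pics/c1.png',np.hstack([cv2.resize(i,(264,264*1),interpolation=cv2.INTER_CUBIC) for i in c]))
```

```text
mat: w3 [0.7643 0.3279 0.001 ] [0.3311 0.3282 0.001 ]
scene [0.7714 0.3159 0.001 ] [0.3482 0.3277 0.001 ] [ 0.7616 -0.3206  0.001 ] [ 0.3472 -0.3162  0.001 ]
side [0.7566 0.3237 0.001 ] [0.3327 0.3243 0.001 ] [ 0.763  -0.3259  0.001 ] [ 0.3365 -0.3287  0.001 ]
w3 heads [0.5011 0.0572 0.046 ] [0.4502 0.1852 0.07  ] [0.6321 0.0976 0.055 ]
[[ 1.     -0.0031 -0.0003 -0.4559]
 [ 0.0028  0.9571 -0.2898  0.1128]
 [ 0.0012  0.2898  0.9571 -0.4532]
 [ 0.      0.      0.      1.    ]]
[[ 1.      0.      0.0017 -0.4764]
 [ 0.0004  0.9572 -0.2896 -0.105 ]
 [-0.0016  0.2896  0.9572 -0.514 ]
 [ 0.      0.      0.      1.    ]]
```

View pics/c1.png

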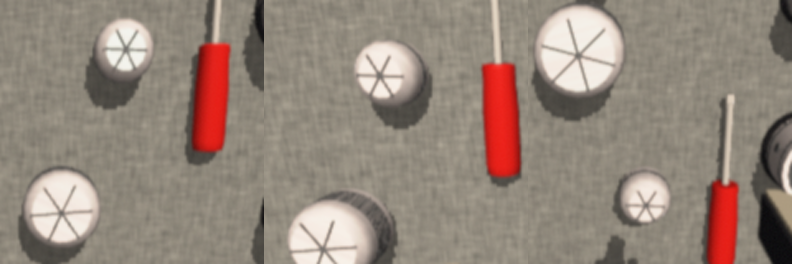

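Run:
```python
from h import *
import json
np.set_printoptions(precision=4,suppress=True)
def load(f):
    P=json.load(open(f));P['world_to_cam']=np.array(P['world_to_cam']);return P
P1=load('w1.json');P3=load('w3.json');P2=load('w3.json')
W=P2['world_to_cam'].copy();W[:3,3]=-W[:3,:3]@np.array([.6483,.0816,.4143]);P2['world_to_cam']=W
print('hs',onz('',356.4,109,.046,P1),onz('',179.7,166,.046,P2),onz('',336.5,289.8,.046,P3))
for z in(.062,.054):print('hl',onz('',317,207.9,z,P1),onz('',145.8,270.3,z,P2))
print('hb',onz('',294.7,197.7,.07,P3))
im=cv2.imread('pics/w3.png')[:,:,::-1].copy();R,r=MIC['b']
print('mic b w3',fit('',im,P3,.64,.087,.055,[(r,-1),(R,1)]))
im=cv2.imread('pics/w1.png')[:,:,::-1].copy()
print('w1 mic b',fit('',im,P1,.64,.087,.055,[(r,-1),(R,1)]))
R,r=MIC['l'];print('w1 mic l',fit('',im,P1,.657,-.069,.055,[(r,-1),(R,1)]))
```

```text
hs [0.5001 0.0548 0.046 ] [0.5009 0.0538 0.046 ] [0.5005 0.0547 0.046 ]
hl [ 0.4539 -0.0585  0.062 ] [ 0.4558 -0.0591  0.062 ]
hl [ 0.4538 -0.0601  0.054 ] [ 0.4515 -0.0623  0.054 ]
hb [0.4484 0.1835 0.07  ]
mic b w3 (array([0.639 , 0.0882]), 207.1)
w1 mic b (array([0.6388, 0.0868]), 273.8)
w1 mic l (array([ 0.655, -0.069]), 251.7)
```

Call:
arm_command(
  series=[
    [[0.13,-0.233,0.3],[0,0,0],1],
    [[0,0,0.4],[0,0,0],1],
    [[0,0,0.4],[0,0,0],1],
    [[0,0,0.4],[0,0,0],1],
    [[0,0,0.4],[0,0,0],1],
    [[0,0,0.2],[0,0,0],1],
    [[0,0,0.1],[0,0,0],1],
    [[0,0,0],[0,0,0],1],
    [[0,0,0],[0,0,0],1],
  ],
  grip_force=12,
)

```text
t: 5.68
position: [0.4501, 0.1841, 0.035]
orientation: [[0.001, 1.0, 0.001], [1.0, -0.001, 0.0], [0.0, 0.001, -1.0]]
wrist_force: [0.3, 0.3, 0.4]
grip_width: 0.093
finger_force: 0.0
```

Call:
arm_command(
  series=[
    [[0,0,0],[0,0,0],-1],
    [[0,0,0],[0,0,0],-1],
    [[0,0,0],[0,0,0],-1],
    [[0,0,0],[0,0,0],-1],
    [[0,0,0],[0,0,0],-1],
    [[0,0,0],[0,0,0],-1],
  ],
  grip_force=12,
)

```text
t: 6.42
position: [0.4495, 0.1843, 0.0341]
orientation: [[0.001, 1.0, 0.0], [1.0, -0.001, 0.0], [0.0, 0.0, -1.0]]
wrist_force: [-1.4, 0.7, 4.9]
grip_width: 0.0677
finger_force: 12.0
```

Call:
arm_command(
  series=[
    [[0,0,-0.1],[0,0,0],-1],
    [[0,0,-0.2],[0,0,0],-1],
    [[0,0,-0.41],[0,0,0],-1],
    [[-0.135,0.2646,0],[0,0,0],-1],
    [[-0.135,0.2646,0],[0,0,0],-1],
    [[-0.135,0.2646,0],[0,0,0],-1],
    [[-0.135,0.2646,0],[0,0,0],-1],
    [[-0.135,0.2646,0],[0,0,0],-1],
    [[-0.135,0.2646,0],[0,0,0],-1],
    [[0,0,0],[0,0,0],-1],
    [[0,0,0],[0,0,0],-1],
  ],
)

```text
t: 7.8
position: [0.6394, 0.087, 0.119]
orientation: [[0.001, 1.0, -0.001], [1.0, -0.001, 0.0], [0.0, -0.001, -1.0]]
wrist_force: [-0.6, 0.6, -0.3]
grip_width: 0.0682
finger_force: 12.0
```

Run:
```python
from h import *
s=robot.read_state();print(s['position'],s['grip_width'],s['wrist_force'])
snap('wrist','w4.png')
```

```text
[0.63944834 0.08695739 0.11902482] 0.06821883231386901 [-0.56675241  0.60363468 -0.26590446]
```

View pics/w4.png

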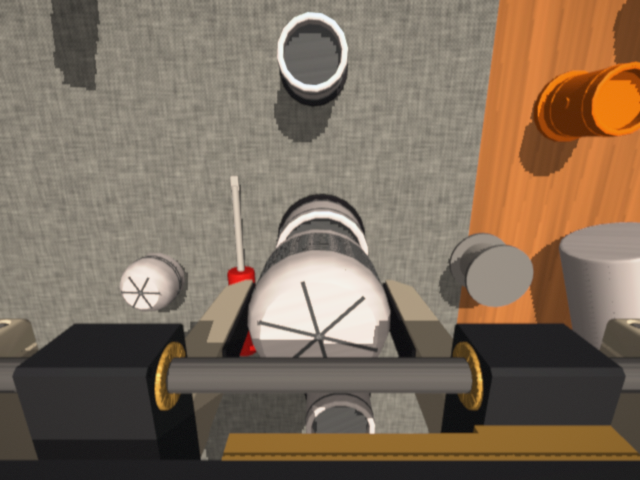

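The held head's top is at (320,336), centred over the biggest tube's rim. The driver is clear below the left finger. I'm lowering it slowly.

Call:
arm_command(
  series=[
    [[0,0,0.06],[0,0,0],-1],
    [[0,0,0.08],[0,0,0],-1],
    [[0,0,0.08],[0,0,0],-1],
    [[0,0,0.06],[0,0,0],-1],
    [[0,0,0.04],[0,0,0],-1],
    [[0,0,0.03],[0,0,0],-1],
    [[0,0,0.015],[0,0,0],-1],
    [[0,0,0],[0,0,0],-1],
    [[0,0,0],[0,0,0],-1],
  ],
)

```text
t: 8.98
position: [0.64, 0.0869, 0.0754]
orientation: [[0.001, 1.0, 0.0], [1.0, -0.001, 0.0], [0.0, 0.0, -1.0]]
wrist_force: [2.3, 1.3, -1.6]
grip_width: 0.0679
finger_force: 12.0
```

Call:
arm_command(
  series=[
    [[0,0,0],[0,0,0],1],
    [[0,0,0],[0,0,0],1],
    [[0,0,0],[0,0,0],1],
    [[0,0,-0.2],[0,0,0],1],
    [[0,0,-0.42],[0,0,0],1],
    [[0,0,-0.42],[0,0,0],1],
    [[-0.243,-0.308,-0.1],[0,0,0],1],
    [[-0.243,-0.308,-0.1],[0,0,0],1],
    [[-0.243,-0.308,-0.1],[0,0,0],1],
    [[-0.243,-0.308,-0.1],[0,0,0],1],
    [[-0.243,-0.308,0],[0,0,0],1],
    [[0,0,0],[0,0,0],1],
  ],
)

```text
t: 10.48
position: [0.4536, -0.0601, 0.2489]
orientation: [[0.003, 1.0, 0.002], [1.0, -0.003, -0.001], [-0.001, 0.002, -1.0]]
wrist_force: [0.2, 0.0, 0.0]
grip_width: 0.0931
finger_force: 0.0
```

```bash
cat >> h.py <<'E'
import json
def load(f):
    P=json.load(open(f));P['world_to_cam']=np.array(P['world_to_cam']);return P
def wsnap(f):
    P=robot.camera_params('wrist');im=snap('wrist',f+'.png');json.dump({k:np.array(v).tolist() for k,v in P.items()},open(f+'.json','w'));s=robot.read_state();print(s['t'],s['position'].round(4),s['wrist_force'].round(1));return P,im
E
python3 - <<'E'
from h import *
P,im=wsnap('w5')
print('hl',fit('',im,P,.455,-.0588,.062,[(.028,1)]),'hs',fit('',im,P,.5005,.0545,.046,[(.020,1)]),'ml',fit('',im,P,.6565,-.069,.055,[(.025,-1),(.03,1)]))
print([np.round(proj('',X,P)) for X in [(.455,-.0588,.062),(.5005,.0545,.046)]])
cv2.imwrite('pics/c5.png',cv2.resize(im[0:300,200:440,::-1],None,fx=2,fy=2,interpolation=cv2.INTER_CUBIC))
E
```

```text
10.525 [ 0.4545 -0.0594  0.2487] [0.  0.4 0.3]
hl (array([ 0.4545, -0.0558]), 73.9) hs (array([0.499 , 0.0542]), 56.9) ml (array([ 0.655 , -0.0688]), 253.0)
[array([321., 217.]), array([366., 104.])]
```

View pics/c5.png

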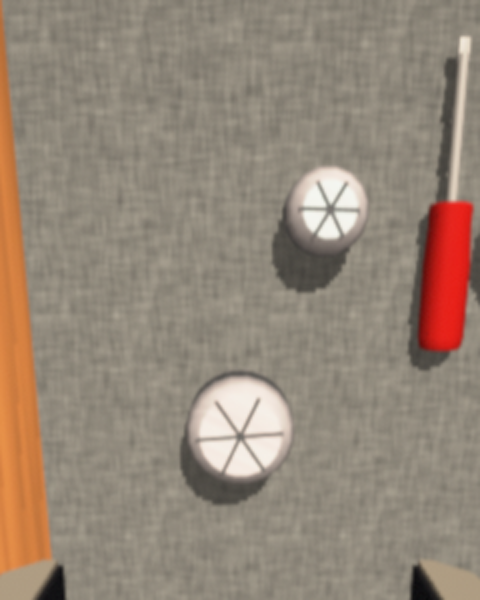

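The heads haven't moved: large star at (320,218), small star at (365,104), as predicted. I'm descending onto the large head.

Call:
arm_command(
  series=[
    [[0,0,0.35],[0,0,0],1],
    [[0,0,0.4],[0,0,0],1],
    [[0,0,0.4],[0,0,0],1],
    [[0,0,0.35],[0,0,0],1],
    [[0,0,0.2],[0,0,0],1],
    [[0,0,0.12],[0,0,0],1],
    [[0,0,0.03],[0,0,0],1],
    [[0,0,0],[0,0,0],1],
  ],
)

```text
t: 11.52
position: [0.4555, -0.0587, 0.0267]
orientation: [[0.0, 1.0, 0.001], [1.0, -0.0, -0.0], [-0.0, 0.001, -1.0]]
wrist_force: [0.7, -0.3, 0.3]
grip_width: 0.0931
finger_force: 0.0
```

Call:
arm_command(
  series=[
    [[0,0,0],[0,0,0],-1],
    [[0,0,0],[0,0,0],-1],
    [[0,0,0],[0,0,0],-1],
    [[0,0,0],[0,0,0],-1],
    [[0,0,0],[0,0,0],-1],
    [[0,0,0],[0,0,0],-1],
    [[0,0,0],[0,0,0],-1],
  ],
  grip_force=12,
)

```text
t: 12.4
position: [0.455, -0.0589, 0.0262]
orientation: [[0.001, 1.0, 0.0], [1.0, -0.001, -0.0], [-0.0, 0.0, -1.0]]
wrist_force: [-0.6, 0.5, 4.4]
grip_width: 0.0597
finger_force: 12.0
```

Call:
arm_command(
  series=[
    [[0,0,-0.1],[0,0,0],-1],
    [[0,0,-0.2],[0,0,0],-1],
    [[0,0,-0.41],[0,0,0],-1],
    [[-0.014,0.279,0],[0,0,0],-1],
    [[-0.014,0.279,0],[0,0,0],-1],
    [[-0.014,0.279,0],[0,0,0],-1],
    [[-0.014,0.279,0],[0,0,0],-1],
    [[-0.014,0.279,0],[0,0,0],-1],
    [[-0.014,0.279,0],[0,0,0],-1],
    [[0,0,0],[0,0,0],-1],
    [[0,0,0],[0,0,0],-1],
  ],
)

```text
t: 13.78
position: [0.6553, -0.0689, 0.1112]
orientation: [[0.001, 1.0, -0.001], [1.0, -0.001, 0.0], [0.0, -0.001, -1.0]]
wrist_force: [-0.1, -1.0, -1.6]
grip_width: 0.0598
finger_force: 12.0
```

Call:
arm_command(
  series=[
    [[0,0,0.06],[0,0,0],-1],
    [[0,0,0.08],[0,0,0],-1],
    [[0,0,0.08],[0,0,0],-1],
    [[0,0,0.06],[0,0,0],-1],
    [[0,0,0.04],[0,0,0],-1],
    [[0,0,0.03],[0,0,0],-1],
    [[0,0,0.015],[0,0,0],-1],
    [[0,0,0],[0,0,0],-1],
    [[0,0,0],[0,0,0],-1],
  ],
)

```text
t: 14.9
position: [0.6559, -0.069, 0.0677]
orientation: [[0.001, 1.0, 0.0], [1.0, -0.001, -0.0], [-0.0, 0.0, -1.0]]
wrist_force: [0.7, 0.8, -1.5]
grip_width: 0.0597
finger_force: 12.0
```

Call:
arm_command(
  series=[
    [[0,0,0],[0,0,0],1],
    [[0,0,0],[0,0,0],1],
    [[0,0,0],[0,0,0],1],
    [[0,0,-0.2],[0,0,0],1],
    [[0,0,-0.45],[0,0,0],1],
    [[0,0,-0.45],[0,0,0],1],
    [[0.257,-0.324,-0.1],[0,0,0],0.5],
    [[0.257,-0.324,-0.1],[0,0,0],0.25],
    [[0.257,-0.324,-0.1],[0,0,0],0.25],
    [[0.257,-0.324,-0.1],[0,0,0],0.25],
    [[0,0,0],[0,0,0],0.25],
    [[0,0,0],[0,0,0],0.25],
  ],
)

```text
t: 16.4
position: [0.5006, 0.0543, 0.2475]
orientation: [[0.0, 1.0, 0.0], [1.0, -0.0, -0.0], [-0.0, 0.0, -1.0]]
wrist_force: [0.6, 0.4, 0.3]
grip_width: 0.0582
finger_force: 0.0
```

Run:
```python
from h import *
P,im=wsnap('w6')
print(robot.read_state()['grip_width'],np.round(proj('',(.5005,.0545,.046),P)))
im=np.ascontiguousarray(im[:,:,::-1]);cv2.imwrite('pics/c6.png',cv2.resize(im[0:300,200:500],None,fx=2,fy=2,interpolation=cv2.INTER_CUBIC))
```

```text
16.45 [0.5008 0.054  0.2471] [-0.  -1.1  0.3]
0.05820492316404618 [319. 215.]
```

View pics/c6.png

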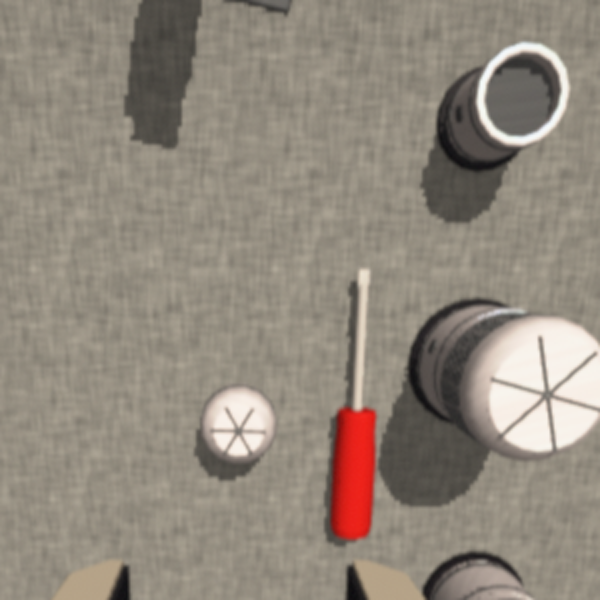

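The small head's star is at (319,215), unmoved. The driver handle's left edge at x≈0.557 clears the narrowed fingers.

Call:
arm_command(
  series=[
    [[0,0,0.35],[0,0,0],0.25],
    [[0,0,0.4],[0,0,0],0.25],
    [[0,0,0.4],[0,0,0],0.25],
    [[0,0,0.35],[0,0,0],0.25],
    [[0,0,0.2],[0,0,0],0.25],
    [[0,0,0.12],[0,0,0],0.25],
    [[0,0,0.06],[0,0,0],0.25],
    [[0,0,0],[0,0,0],0.25],
  ],
)

```text
t: 17.45
position: [0.5006, 0.0543, 0.022]
orientation: [[0.001, 1.0, -0.0], [1.0, -0.001, -0.0], [-0.0, -0.0, -1.0]]
wrist_force: [0.3, -0.0, -0.5]
grip_width: 0.0581
finger_force: 0.0
```

Call:
arm_command(
  series=[
    [[0,0,0],[0,0,0],-1],
    [[0,0,0],[0,0,0],-1],
    [[0,0,0],[0,0,0],-1],
    [[0,0,0],[0,0,0],-1],
    [[0,0,0],[0,0,0],-1],
    [[0,0,0],[0,0,0],-1],
  ],
  grip_force=12,
)

```text
t: 18.2
position: [0.5008, 0.0545, 0.0226]
orientation: [[0.001, 1.0, 0.001], [1.0, -0.001, 0.0], [0.0, 0.001, -1.0]]
wrist_force: [-1.1, -1.0, 6.4]
grip_width: 0.0436
finger_force: 12.0
```

Call:
arm_command(
  series=[
    [[0,0,-0.1],[0,0,0],-1],
    [[0,0,-0.25],[0,0,0],-1],
    [[0,0,-0.46],[0,0,0],-1],
    [[0.168,0.277,0],[0,0,0],-1],
    [[0.168,0.277,0],[0,0,0],-1],
    [[0.168,0.277,0],[0,0,0],-1],
    [[0.168,0.277,0],[0,0,0],-1],
    [[0,0,0],[0,0,0],-1],
    [[0,0,0],[0,0,0],-1],
  ],
)

```text
t: 19.32
position: [0.6329, 0.1347, 0.1191]
orientation: [[0.001, 1.0, -0.001], [1.0, -0.001, -0.0], [-0.0, -0.001, -1.0]]
wrist_force: [0.2, 0.1, -1.0]
grip_width: 0.0436
finger_force: 12.0
```

Run:
```python
from h import *
R,r=MIC['s']
P=load('w6.json');im=cv2.imread('pics/w6.png')[:,:,::-1].copy();print(fit('',im,P,.634,.218,.055,[(r,-1),(R,1)]))
P,im=wsnap('w7');print(fit('',im,P,.634,.218,.055,[(r,-1),(R,1)]),robot.read_state()['grip_width'])
```

```text
(array([0.633, 0.218]), 270.8)
19.375 [0.6328 0.1346 0.1193] [-0.  -0.3 -1.7]
(array([0.6342, 0.2187]), 275.0) 0.043551808894913925
```

Call:
arm_command(
  series=[
    [[0.175,0.003,0],[0,0,0],-1],
    [[0.175,0.003,0],[0,0,0],-1],
    [[0.175,0.003,0],[0,0,0],-1],
    [[0.175,0.003,0],[0,0,0],-1],
    [[0,0,0],[0,0,0],-1],
    [[0,0,0],[0,0,0],-1],
  ],
)

```text
t: 20.12
position: [0.6348, 0.2191, 0.1189]
orientation: [[0.0, 1.0, -0.0], [1.0, -0.0, -0.0], [-0.0, -0.0, -1.0]]
wrist_force: [-0.4, -0.2, -1.5]
grip_width: 0.0436
finger_force: 12.0
```

Call:
arm_command(
  series=[
    [[0,0,0.12],[0,0,0],-1],
    [[0,0,0.1],[0,0,0],-1],
    [[0,0,0.08],[0,0,0],-1],
    [[0,0,0.06],[0,0,0],-1],
    [[0,0,0.04],[0,0,0],-1],
    [[0,0,0.04],[0,0,0],-1],
    [[0,0,0.02],[0,0,0],-1],
    [[0,0,0],[0,0,0],-1],
    [[0,0,0],[0,0,0],-1],
  ],
)

```text
t: 21.25
position: [0.635, 0.219, 0.0641]
orientation: [[0.001, 1.0, 0.0], [1.0, -0.001, 0.0], [0.0, 0.0, -1.0]]
wrist_force: [-0.9, -1.7, -0.2]
grip_width: 0.0434
finger_force: 12.0
```

Call:
arm_command(
  series=[
    [[0,0,0],[0,0,0],1],
    [[0,0,0],[0,0,0],1],
    [[0,0,0],[0,0,0],1],
    [[0,0,-0.2],[0,0,0],1],
    [[0,0,-0.4],[0,0,0],1],
    [[0,0,-0.4],[0,0,0],1],
    [[0,0,-0.4],[0,0,0],1],
    [[0.142,-0.383,-0.27],[0,0,0],1],
    [[0.142,-0.383,-0.27],[0,0,0],1],
    [[0.142,-0.383,-0.27],[0,0,0],1],
    [[0,0,0],[0,0,0],1],
    [[0,0,0],[0,0,0],1],
  ],
)

```text
t: 22.75
position: [0.4972, 0.2702, 0.3286]
orientation: [[0.0, 1.0, -0.0], [1.0, -0.0, -0.0], [-0.0, -0.0, -1.0]]
wrist_force: [0.5, -0.5, -0.6]
grip_width: 0.0928
finger_force: 0.0
```

Run:
```python
from h import *
P,im=wsnap('w8');print(ray('',320,240,P)[0])
```

```text
22.8 [0.4974 0.2699 0.328 ] [ 0.1 -0.1 -1.2]
[0.49599039 0.35155839 0.49230219]
```

View pics/w8.png

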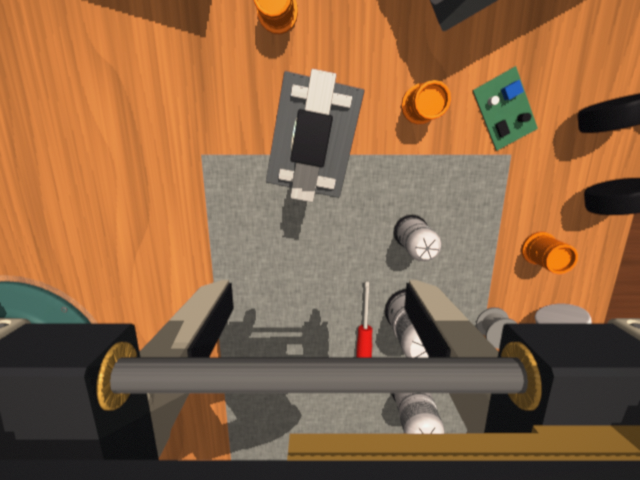

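The gauge is seen from nearly straight above: housing top about (311,138), plate corners (286,71), (364,87), (343,196), (266,185). I'm fitting the housing and plate.

Run:
```python
from h import *
np.set_printoptions(precision=4,suppress=True)
P=load('w8.json');im=cv2.imread('pics/w8.png')
g=cv2.cvtColor(im,cv2.COLOR_BGR2GRAY)
roi=np.zeros_like(g);roi[95:180,280:345]=1
for t in(25,35,45):
    m=((g<t)&(roi>0)).astype(np.uint8)
    c=max(cv2.findContours(m,cv2.RETR_EXTERNAL,cv2.CHAIN_APPROX_NONE)[0],key=cv2.contourArea)
    b=cv2.boxPoints(cv2.minAreaRect(c));X=np.array([onz('',u,v,.196,P)[:2] for u,v in b])
    l=[X[1]-X[0],X[2]-X[1]];L=max(l,key=np.linalg.norm)
    print(t,b.tolist(),X.mean(0),[np.linalg.norm(i) for i in l],'long axis',np.degrees(np.arctan2(L[1],L[0]))%180)
C=np.array([onz('',u,v,.004,P)[:2] for u,v in [(286,71),(364,87),(343,196),(266,185)]])
print(C,C.mean(0));d=C[1]-C[0]+C[2]-C[3];e=C[0]-C[3]+C[1]-C[2];print(np.linalg.norm(d)/2,np.linalg.norm(e)/2,np.degrees(np.arctan2(d[1],d[0])),np.degrees(np.arctan2(e[1],e[0])))
hsv=cv2.cvtColor(im,cv2.COLOR_BGR2HSV);m=((hsv[:,:,2]>150)&(hsv[:,:,1]<60)).astype(np.uint8);m[:, :270]=0;m[:,370:]=0;m[210:]=0
for c in cv2.findContours(m,cv2.RETR_EXTERNAL,cv2.CHAIN_APPROX_NONE)[0]:
    if cv2.contourArea(c)>30: print(cv2.minAreaRect(c))
# heads seated check
for k,x,y,z,star in(('s',.6342,.2187,.087,None),('b',.6403,.0869,.111,None),('l',.656,-.069,.103,None)): print(k,np.round(proj('',(x,y,z),P),1))
```

```text
Traceback (most recent call last):
ValueError: max() iterable argument is empty
```

Run:
```python
from h import *
np.set_printoptions(precision=4,suppress=True)
P=load('w8.json');im=cv2.imread('pics/w8.png')
g=cv2.cvtColor(im,cv2.COLOR_BGR2GRAY);print(g[138,290:340:2],g[100:175:3,311])
roi=np.zeros_like(g);roi[95:180,280:345]=1
for t in(45,55,65):
    m=((g<t)&(roi>0)).astype(np.uint8)
    cs=cv2.findContours(m,cv2.RETR_EXTERNAL,cv2.CHAIN_APPROX_NONE)[0]
    if not cs: continue
    c=max(cs,key=cv2.contourArea)
    b=cv2.boxPoints(cv2.minAreaRect(c));X=np.array([onz('',u,v,.196,P)[:2] for u,v in b])
    l=[X[1]-X[0],X[2]-X[1]];L=max(l,key=np.linalg.norm)
    print(t,b.round().tolist(),X.mean(0),[np.linalg.norm(i) for i in l],'long axis',np.degrees(np.arctan2(L[1],L[0]))%180)
C=np.array([onz('',u,v,.004,P)[:2] for u,v in [(286,71),(364,87),(343,196),(266,185)]])
print(C,C.mean(0));d=C[1]-C[0]+C[2]-C[3];e=C[0]-C[3]+C[1]-C[2];print(np.linalg.norm(d)/2,np.linalg.norm(e)/2,np.degrees(np.arctan2(d[1],d[0])),np.degrees(np.arctan2(e[1],e[0])))
for k,x,y,z in(('s',.6342,.2187,.087),('b',.6403,.0869,.111),('l',.656,-.069,.103)): print(k,np.round(proj('',(x,y,z),P),1))
```

```text
[100 171  63  38  38  39  39  40  40  42  40  40  38  40  41  42  41  40
  41  46  92  98 101  96  99] [223 222 222 217  68  46  43  44  43  42  42  42  40  41  40  39  38  38
  38  37  36  35  95 114 114]
45 [[289.0, 161.0], [298.0, 109.0], [332.0, 115.0], [323.0, 167.0]] [0.4892 0.3516] [np.float64(0.041818070932633934), np.float64(0.02800362917128767)] long axis 78.07568778053509
55 [[289.0, 161.0], [298.0, 109.0], [333.0, 115.0], [324.0, 167.0]] [0.4894 0.3515] [np.float64(0.04225340212210757), np.float64(0.028577203598579633)] long axis 78.52500092936948
65 [[289.0, 162.0], [298.0, 108.0], [333.0, 114.0], [324.0, 168.0]] [0.4895 0.3514] [np.float64(0.04358137283061394), np.float64(0.029224732351382343)] long axis 78.9261965401826
[[0.4532 0.4363]
 [0.5562 0.4171]
 [0.5314 0.2718]
 [0.4204 0.2876]] [0.4903 0.3532]
0.10843644713380772 0.14975021523881743 -9.291106899281237 78.92001442680002
s [428.1 248.7]
b [428.9 350.2]
l [427.8 438.9]
```

Call:
arm_command(
  series=[
    [[0.34,-0.033,0],[0,0,0],1],
    [[0.34,-0.033,0],[0,0,0],1],
    [[0,0,0],[0,0,0.125],1],
    [[0,0,0],[0,0,0.124],1],
    [[0,0,0],[0,0,0],0.3],
    [[0,0,0],[0,0,0],0.3],
    [[0,0,0],[0,0,0],0.3],
  ],
)

```text
t: 23.68
position: [0.4894, 0.3516, 0.3287]
orientation: [[0.194, 0.981, -0.0], [0.981, -0.194, -0.0], [-0.0, -0.0, -1.0]]
wrist_force: [0.1, -0.2, -0.0]
grip_width: 0.0677
finger_force: 0.0
```

Run:
```python
from h import *
P,im=wsnap('w9');s=robot.read_state();print(s['orientation'].round(3))
R=s['orientation'];d=np.array([.4895,.3515,.157])-s['position'];print((R.T@d/.12).round(3))
```

```text
23.725 [0.4893 0.3517 0.3289] [-0.3  0.2  0.3]
[[ 0.194  0.981 -0.   ]
 [ 0.981 -0.194 -0.   ]
 [-0.    -0.    -1.   ]]
[-1.000e-03  2.000e-03  1.433e+00]
```

Call:
arm_command(
  series=[
    [[0,0,0.35],[0,0,0],0.4],
    [[0,0,0.35],[0,0,0],0.4],
    [[0,0,0.3],[0,0,0],0.4],
    [[0,0,0.2],[0,0,0],0.4],
    [[0,0,0.15],[0,0,0],0.4],
    [[0,0,0.08],[0,0,0],0.4],
    [[0,0,0],[0,0,0],0.4],
    [[0,0,0],[0,0,0],0.4],
  ],
)

```text
t: 24.72
position: [0.4895, 0.352, 0.1585]
orientation: [[0.195, 0.981, 0.001], [0.981, -0.195, 0.001], [0.001, 0.001, -1.0]]
wrist_force: [-0.5, 0.2, 0.6]
grip_width: 0.0653
finger_force: 0.0
```

Call:
arm_command(
  series=[
    [[0,0,0],[0,0,0],-1],
    [[0,0,0],[0,0,0],-1],
    [[0,0,0],[0,0,0],-1],
    [[0,0,0],[0,0,0],-1],
    [[0,0,0],[0,0,0],-1],
    [[0,0,0],[0,0,0],-1],
    [[0,0,0],[0,0,0],-1],
    [[0,0,0],[0,0,0],-1],
  ],
  grip_force=30,
)

```text
t: 25.72
position: [0.4892, 0.3517, 0.1574]
orientation: [[0.195, 0.981, -0.0], [0.981, -0.195, -0.0], [-0.0, -0.0, -1.0]]
wrist_force: [1.7, -0.8, -1.5]
grip_width: 0.0302
finger_force: 30.0
```

Call:
arm_command(
  series=[
    [[0,0,-0.08],[0,0,0],-1],
    [[0,0,-0.2],[0,0,0],-1],
    [[0,0,-0.35],[0,0,0],-1],
    [[0,0,-0.35],[0,0,0],-1],
    [[0,0,-0.15],[0,0,0],-1],
    [[0,0,0],[0,0,-0.083],-1],
    [[0,0,0],[0,0,-0.083],-1],
    [[0,0,0],[0,0,-0.083],-1],
    [[0,0,0],[0,0,0],-1],
    [[0,0,0],[0,0,0],-1],
  ],
)

```text
t: 26.98
position: [0.489, 0.3518, 0.2925]
orientation: [[0.002, 1.0, -0.001], [1.0, -0.002, -0.0], [-0.0, -0.001, -1.0]]
wrist_force: [0.0, -0.5, -5.7]
grip_width: 0.0296
finger_force: 30.0
```

Call:
arm_command(
  series=[
    [[-0.2,0.1,0],[0,0,0],-1],
    [[-0.3,0.17,0],[0,0,0],-1],
    [[-0.35,0.2,0],[0,0,0],-1],
    [[-0.35,0.2,0],[0,0,0],-1],
    [[-0.35,0.2,0],[0,0,0],-1],
    [[-0.3,0.17,0],[0,0,0],-1],
    [[-0.2,0.12,0],[0,0,0],-1],
    [[-0.1,0.06,0],[0,0,0],-1],
    [[-0.06,0.04,0],[0,0,0],-1],
    [[0,0,0],[0,0,0],-1],
    [[0,0,0],[0,0,0],-1],
  ],
)

```text
t: 28.35
position: [0.6399, 0.0873, 0.2932]
orientation: [[-0.0, 1.0, 0.0], [1.0, 0.0, 0.0], [0.0, 0.0, -1.0]]
wrist_force: [1.0, -0.6, -6.4]
grip_width: 0.0296
finger_force: 30.0
```

```bash
cat >> h.py <<'E'
def to(x,y,z):
    s=robot.read_state();R=s['orientation'];print(s['t'],s['position'].round(4),s['wrist_force'].round(1),s['grip_width'].round(4),R.round(3).tolist());print('shift',(R.T@(np.array([x,y,z])-s['position'])/.12).round(3))
E
python3 - <<'E'
from h import *
to(.640,.0865,.1535);wsnap('w10');snap('side','d1.png')
im=cv2.imread('pics/d1.png');cv2.imwrite('pics/d1c.png',cv2.resize(im[130:430,180:480],None,fx=2,fy=2,interpolation=cv2.INTER_CUBIC))
E
```

```text
Traceback (most recent call last):
  File "h.py", line 43, in to
    s=robot.read_state();R=s['orientation'];print(s['t'],s['position'].round(4),s['wrist_force'].round(1),s['grip_width'].round(4),R.round(3).tolist());print('shift',(R.T@(np.array([x,y,z])-s['position'])/.12).round(3))
                                                                                                          ^^^^^^^^^^^^^^^^^^^^^
AttributeError: 'float' object has no attribute 'round'
```

```bash
sed -i "s/s\['grip_width'\].round(4)/s['grip_width']/" h.py
python3 - <<'E'
from h import *
to(.640,.0865,.1535);wsnap('w10');snap('side','d1.png')
im=cv2.imread('pics/d1.png');cv2.imwrite('pics/d1c.png',cv2.resize(im[130:430,180:480],None,fx=2,fy=2,interpolation=cv2.INTER_CUBIC))
E
```

```text
28.35 [0.6399 0.0873 0.2932] [ 1.  -0.6 -6.4] 0.029586591052897425 [[-0.0, 1.0, 0.0], [1.0, 0.0, 0.0], [0.0, 0.0, -1.0]]
shift [-7.000e-03  1.000e-03  1.164e+00]
28.4 [0.6399 0.0873 0.2932] [ 0.2  0.5 -6.3]
```

View pics/d1c.png

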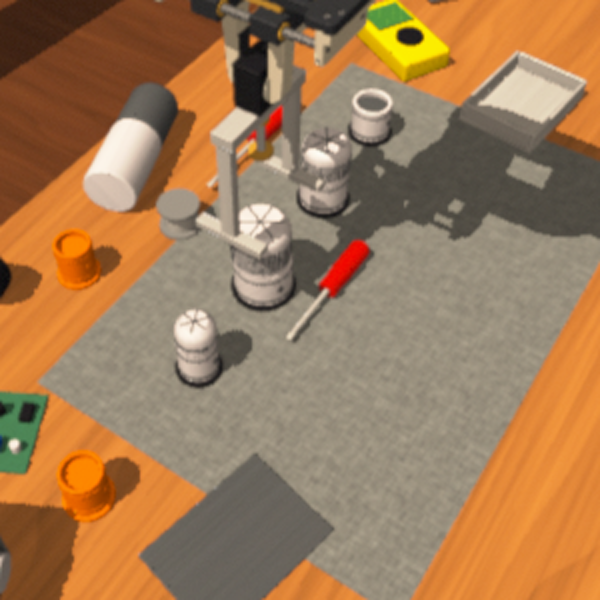

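Side crop: all three heads are seated upright at crop (197,345), (264,255) and (325,175). The gauge hangs square over the biggest. I'm lowering it slowly.

Call:
arm_command(
  series=[
    [[-0.007,0,0.1],[0,0,0],-1],
    [[0,0,0.2],[0,0,0],-1],
    [[0,0,0.2],[0,0,0],-1],
    [[0,0,0.15],[0,0,0],-1],
    [[0,0,0.1],[0,0,0],-1],
    [[0,0,0.06],[0,0,0],-1],
    [[0,0,0.02],[0,0,0],-1],
    [[0,0,0.02],[0,0,0],-1],
    [[0,0,0.02],[0,0,0],-1],
    [[0,0,0.02],[0,0,0],-1],
    [[0,0,0.02],[0,0,0],-1],
    [[0,0,0.02],[0,0,0],-1],
  ],
)

```text
t: 29.95
position: [0.6403, 0.0857, 0.1815]
orientation: [[0.001, 1.0, 0.0], [1.0, -0.001, 0.0], [0.0, 0.0, -1.0]]
wrist_force: [1.1, 0.7, -4.1]
grip_width: 0.0297
finger_force: 30.0
```

Call:
arm_command(
  series=[
    [[0,0,0.03],[0,0,0],-1],
    [[0,0,0.03],[0,0,0],-1],
    [[0,0,0.03],[0,0,0],-1],
    [[0,0,0.03],[0,0,0],-1],
    [[0,0,0.03],[0,0,0],-1],
    [[0,0,0.03],[0,0,0],-1],
    [[0,0,0.02],[0,0,0],-1],
    [[0,0,0.01],[0,0,0],-1],
    [[0,0,0.01],[0,0,0],-1],
    [[0,0,0],[0,0,0],-1],
    [[0,0,0],[0,0,0],-1],
  ],
)

```text
t: 31.32
position: [0.6402, 0.0857, 0.1551]
orientation: [[0.001, 1.0, -0.0], [1.0, -0.001, 0.0], [0.0, -0.0, -1.0]]
wrist_force: [0.6, 2.7, -2.3]
grip_width: 0.0297
finger_force: 30.0
```

Call:
arm_command(
  series=[
    [[0,0,0.006],[0,0,0],-1],
    [[0,0,0.006],[0,0,0],-1],
    [[0,0,0.006],[0,0,0],-1],
    [[0,0,0],[0,0,0],-1],
    [[0,0,0],[0,0,0],-1],
  ],
)

```text
t: 31.95
position: [0.6403, 0.0858, 0.1539]
orientation: [[0.001, 1.0, 0.001], [1.0, -0.001, 0.0], [0.0, 0.001, -1.0]]
wrist_force: [-3.6, 3.3, 5.6]
grip_width: 0.03
finger_force: 30.0
```

Call:
arm_command(
  series=[
    [[0,0,0],[0,0,0],0.0],
    [[0,0,0],[0,0,0],0.0],
    [[0,0,0],[0,0,0],0.0],
    [[0,0,0],[0,0,0],0.0],
    [[0,0,0],[0,0,0],0.0],
    [[0,0,0],[0,0,0],0.0],
    [[0,0,0],[0,0,0],0.0],
    [[0,0,0],[0,0,0],0.0],
    [[0,0,0],[0,0,0],0.0],
    [[0,0,0],[0,0,0],0.0],
    [[0,0,0],[0,0,0],0.0],
    [[0,0,0],[0,0,0],0.0],
  ],
)

```text
t: 33.45
position: [0.6402, 0.0857, 0.1529]
orientation: [[0.001, 1.0, -0.0], [1.0, -0.001, 0.0], [0.0, -0.0, -1.0]]
wrist_force: [0.4, -0.3, 0.0]
grip_width: 0.0462
finger_force: 0.0
```

Call:
arm_command(
  series=[
    [[0,0,0],[0,0,0],-1],
    [[0,0,0],[0,0,0],-1],
    [[0,0,0],[0,0,0],-1],
    [[0,0,0],[0,0,0],-1],
    [[0,0,0],[0,0,0],-1],
    [[0,0,0],[0,0,0],-1],
  ],
  grip_force=30,
)

```text
t: 34.2
position: [0.6402, 0.0857, 0.1529]
orientation: [[0.001, 1.0, -0.0], [1.0, -0.001, 0.0], [0.0, -0.0, -1.0]]
wrist_force: [-0.7, 0.1, 0.3]
grip_width: 0.03
finger_force: 30.0
```

Run:
```python
from h import *
to(.640,.0865,.2925)
```

```text
34.2 [0.6402 0.0857 0.1529] [-0.7  0.1  0.3] 0.029988667974210678 [[0.001, 1.0, -0.0], [1.0, -0.001, 0.0], [0.0, -0.0, -1.0]]
shift [ 7.000e-03 -1.000e-03 -1.164e+00]
```

Call:
arm_command(
  series=[
    [[0,0,-0.04],[0,0,0],-1],
    [[0,0,-0.08],[0,0,0],-1],
    [[0,0,-0.12],[0,0,0],-1],
    [[0,0,-0.15],[0,0,0],-1],
    [[0,0,-0.2],[0,0,0],-1],
    [[0,0,-0.25],[0,0,0],-1],
    [[0,0,-0.2],[0,0,0],-1],
    [[0,0,-0.08],[0,0,0],-1],
    [[-0.15,0.015,0],[0,0,0],-1],
    [[-0.25,0.026,0],[0,0,0],-1],
    [[-0.3,0.03,0],[0,0,0],-1],
  ],
)

```text
t: 35.58
position: [0.6484, 0.0004, 0.2861]
orientation: [[0.0, 1.0, -0.002], [1.0, -0.0, -0.0], [-0.0, -0.002, -1.0]]
wrist_force: [0.6, -0.4, -6.5]
grip_width: 0.0296
finger_force: 30.0
```

Call:
arm_command(
  series=[
    [[-0.25,0.026,0],[0,0,0],-1],
    [[-0.2,0.02,0],[0,0,0],-1],
    [[-0.1,0.01,0],[0,0,0],-1],
    [[-0.039,0.005,0],[0,0,0],-1],
    [[0,0,0],[0,0,0],-1],
    [[0,0,0],[0,0,0],-1],
  ],
)

```text
t: 36.33
position: [0.6559, -0.0683, 0.2874]
orientation: [[-0.0, 1.0, 0.0], [1.0, 0.0, 0.0], [0.0, 0.0, -1.0]]
wrist_force: [-0.3, 0.2, -6.4]
grip_width: 0.03
finger_force: 30.0
```

Run:
```python
from h import *
to(.656,-.069,.1529)
```

```text
36.325 [ 0.6559 -0.0683  0.2874] [-0.3  0.2 -6.4] 0.03003236523307089 [[-0.0, 1.0, 0.0], [1.0, 0.0, 0.0], [0.0, 0.0, -1.0]]
shift [-0.006  0.     1.121]
```

Call:
arm_command(
  series=[
    [[-0.006,0,0.1],[0,0,0],-1],
    [[0,0,0.2],[0,0,0],-1],
    [[0,0,0.2],[0,0,0],-1],
    [[0,0,0.15],[0,0,0],-1],
    [[0,0,0.1],[0,0,0],-1],
    [[0,0,0.06],[0,0,0],-1],
    [[0,0,0.02],[0,0,0],-1],
    [[0,0,0.02],[0,0,0],-1],
    [[0,0,0.02],[0,0,0],-1],
    [[0,0,0.02],[0,0,0],-1],
    [[0,0,0.02],[0,0,0],-1],
    [[0,0,0.02],[0,0,0],-1],
  ],
)

```text
t: 37.83
position: [0.656, -0.0698, 0.1757]
orientation: [[0.001, 1.0, 0.0], [1.0, -0.001, -0.0], [-0.0, 0.0, -1.0]]
wrist_force: [0.8, -0.2, -4.9]
grip_width: 0.0298
finger_force: 30.0
```

Call:
arm_command(
  series=[
    [[0,0,0.03],[0,0,0],-1],
    [[0,0,0.03],[0,0,0],-1],
    [[0,0,0.03],[0,0,0],-1],
    [[0,0,0.03],[0,0,0],-1],
    [[0,0,0.03],[0,0,0],-1],
    [[0,0,0.02],[0,0,0],-1],
    [[0,0,0.01],[0,0,0],-1],
    [[0,0,0.006],[0,0,0],-1],
    [[0,0,0.006],[0,0,0],-1],
    [[0,0,0],[0,0,0],-1],
    [[0,0,0],[0,0,0],-1],
  ],
)

```text
t: 39.2
position: [0.656, -0.0697, 0.153]
orientation: [[0.001, 1.0, 0.0], [1.0, -0.001, 0.0], [0.0, 0.0, -1.0]]
wrist_force: [-0.9, 1.2, 3.1]
grip_width: 0.03
finger_force: 30.0
```

Seated on the bench (force reversed to +3 N). I'm releasing it for the reading, then regripping.

Call:
arm_command(
  series=[
    [[0,0,0],[0,0,0],0.0],
    [[0,0,0],[0,0,0],0.0],
    [[0,0,0],[0,0,0],0.0],
    [[0,0,0],[0,0,0],0.0],
    [[0,0,0],[0,0,0],0.0],
    [[0,0,0],[0,0,0],0.0],
    [[0,0,0],[0,0,0],0.0],
    [[0,0,0],[0,0,0],0.0],
    [[0,0,0],[0,0,0],0.0],
    [[0,0,0],[0,0,0],0.0],
    [[0,0,0],[0,0,0],0.0],
    [[0,0,0],[0,0,0],0.0],
  ],
)

```text
t: 40.7
position: [0.656, -0.0698, 0.1527]
orientation: [[0.001, 1.0, 0.0], [1.0, -0.001, 0.0], [0.0, 0.0, -1.0]]
wrist_force: [0.2, -0.8, -0.3]
grip_width: 0.0465
finger_force: 0.0
```

Call:
arm_command(
  series=[
    [[0,0,0],[0,0,0],-1],
    [[0,0,0],[0,0,0],-1],
    [[0,0,0],[0,0,0],-1],
    [[0,0,0],[0,0,0],-1],
    [[0,0,0],[0,0,0],-1],
    [[0,0,0],[0,0,0],-1],
  ],
)

```text
t: 41.45
position: [0.656, -0.0697, 0.1527]
orientation: [[0.001, 1.0, 0.0], [1.0, -0.001, 0.0], [0.0, 0.0, -1.0]]
wrist_force: [0.2, -0.0, -0.6]
grip_width: 0.0299
finger_force: 30.0
```

Call:
arm_command(
  series=[
    [[0,0,-0.04],[0,0,0],-1],
    [[0,0,-0.08],[0,0,0],-1],
    [[0,0,-0.12],[0,0,0],-1],
    [[0,0,-0.15],[0,0,0],-1],
    [[0,0,-0.2],[0,0,0],-1],
    [[0,0,-0.25],[0,0,0],-1],
    [[0,0,-0.2],[0,0,0],-1],
    [[0,0,-0.08],[0,0,0],-1],
    [[0,0,0],[0,0,0],-1],
  ],
)

```text
t: 42.58
position: [0.656, -0.0697, 0.2875]
orientation: [[0.001, 1.0, 0.001], [1.0, -0.001, -0.0], [-0.0, 0.001, -1.0]]
wrist_force: [0.7, -0.2, -5.8]
grip_width: 0.0298
finger_force: 30.0
```

Run:
```python
from h import *
to(.6347,.2187,.2875)
```

```text
42.575 [ 0.656  -0.0697  0.2875] [ 0.7 -0.2 -5.8] 0.029778366114253267 [[0.001, 1.0, 0.001], [1.0, -0.001, -0.0], [-0.0, 0.001, -1.0]]
shift [ 2.404e+00 -1.790e-01 -1.000e-03]
```

Call:
arm_command(
  series=[
    [[0.1,-0.008,0],[0,0,0],-1],
    [[0.2,-0.015,0],[0,0,0],-1],
    [[0.3,-0.022,0],[0,0,0],-1],
    [[0.35,-0.026,0],[0,0,0],-1],
    [[0.35,-0.026,0],[0,0,0],-1],
    [[0.35,-0.026,0],[0,0,0],-1],
    [[0.3,-0.022,0],[0,0,0],-1],
    [[0.25,-0.019,0],[0,0,0],-1],
    [[0.15,-0.011,0],[0,0,0],-1],
    [[0.054,-0.004,0],[0,0,0],-1],
    [[0,0,0],[0,0,0],-1],
    [[0,0,0],[0,0,0],-1],
  ],
)

```text
t: 44.08
position: [0.6348, 0.2179, 0.2871]
orientation: [[0.001, 1.0, 0.0], [1.0, -0.001, -0.0], [-0.0, 0.0, -1.0]]
wrist_force: [1.6, -0.2, -6.9]
grip_width: 0.0299
finger_force: 30.0
```

Run:
```python
from h import *
to(.6347,.2187,.1527)
```

```text
44.075 [0.6348 0.2179 0.2871] [ 1.6 -0.2 -6.9] 0.02987746720061045 [[0.001, 1.0, 0.0], [1.0, -0.001, -0.0], [-0.0, 0.0, -1.0]]
shift [ 7.00e-03 -1.00e-03  1.12e+00]
```

Call:
arm_command(
  series=[
    [[0.005,0,0.1],[0,0,0],-1],
    [[0,0,0.2],[0,0,0],-1],
    [[0,0,0.25],[0,0,0],-1],
    [[0,0,0.2],[0,0,0],-1],
    [[0,0,0.1],[0,0,0],-1],
    [[0,0,0.06],[0,0,0],-1],
    [[0,0,0.03],[0,0,0],-1],
    [[0,0,0.02],[0,0,0],-1],
    [[0,0,0.02],[0,0,0],-1],
    [[0,0,0.02],[0,0,0],-1],
    [[0,0,0.02],[0,0,0],-1],
    [[0,0,0.02],[0,0,0],-1],
  ],
)

```text
t: 45.58
position: [0.6347, 0.2194, 0.1623]
orientation: [[0.001, 1.0, 0.0], [1.0, -0.001, 0.0], [0.0, 0.0, -1.0]]
wrist_force: [-0.6, 1.0, -4.8]
grip_width: 0.0301
finger_force: 30.0
```

Call:
arm_command(
  series=[
    [[0,0,0.02],[0,0,0],-1],
    [[0,0,0.02],[0,0,0],-1],
    [[0,0,0.02],[0,0,0],-1],
    [[0,0,0.01],[0,0,0],-1],
    [[0,0,0.006],[0,0,0],-1],
    [[0,0,0.006],[0,0,0],-1],
    [[0,0,0],[0,0,0],-1],
    [[0,0,0],[0,0,0],-1],
  ],
)

```text
t: 46.58
position: [0.6347, 0.2194, 0.1527]
orientation: [[0.001, 1.0, 0.0], [1.0, -0.001, 0.0], [0.0, 0.0, -1.0]]
wrist_force: [-0.1, -0.4, -1.0]
grip_width: 0.0299
finger_force: 30.0
```

Call:
arm_command(
  series=[
    [[0,0,0.005],[0,0,0],-1],
    [[0,0,0],[0,0,0],-1],
    [[0,0,0],[0,0,0],0.0],
    [[0,0,0],[0,0,0],0.0],
    [[0,0,0],[0,0,0],0.0],
    [[0,0,0],[0,0,0],0.0],
    [[0,0,0],[0,0,0],0.0],
    [[0,0,0],[0,0,0],0.0],
    [[0,0,0],[0,0,0],0.0],
    [[0,0,0],[0,0,0],0.0],
    [[0,0,0],[0,0,0],0.0],
    [[0,0,0],[0,0,0],0.0],
  ],
)

```text
t: 48.08
position: [0.6346, 0.2193, 0.1518]
orientation: [[0.001, 1.0, -0.0], [1.0, -0.001, -0.0], [-0.0, -0.0, -1.0]]
wrist_force: [0.5, -0.4, 0.6]
grip_width: 0.0463
finger_force: 0.0
```

Call:
arm_command(
  series=[
    [[0,0,0],[0,0,0],0.0],
    [[0,0,0],[0,0,0],0.0],
    [[0,0,0],[0,0,0],-1],
    [[0,0,0],[0,0,0],-1],
    [[0,0,0],[0,0,0],-1],
    [[0,0,0],[0,0,0],-1],
    [[0,0,0],[0,0,0],-1],
    [[0,0,0],[0,0,0],-1],
  ],
)

```text
t: 49.08
position: [0.6347, 0.2194, 0.1518]
orientation: [[0.001, 1.0, 0.0], [1.0, -0.001, 0.0], [0.0, 0.0, -1.0]]
wrist_force: [1.2, 0.4, -1.0]
grip_width: 0.0299
finger_force: 30.0
```

Call:
arm_command(
  series=[
    [[0,0,-0.04],[0,0,0],-1],
    [[0,0,-0.08],[0,0,0],-1],
    [[0,0,-0.12],[0,0,0],-1],
    [[0,0,-0.15],[0,0,0],-1],
    [[0,0,-0.2],[0,0,0],-1],
    [[0,0,-0.25],[0,0,0],-1],
    [[0,0,-0.2],[0,0,0],-1],
    [[0,0,-0.08],[0,0,0],-1],
    [[0,0,0],[0,0,0],-1],
  ],
)

```text
t: 50.2
position: [0.6347, 0.2194, 0.2867]
orientation: [[0.001, 1.0, 0.001], [1.0, -0.001, 0.0], [0.0, 0.001, -1.0]]
wrist_force: [-0.9, -0.0, -6.5]
grip_width: 0.0302
finger_force: 30.0
```

Run:
```python
from h import *
to(.4897,.3522,.2875)
```

```text
50.2 [0.6347 0.2194 0.2867] [-0.9 -0.  -6.5] 0.030208971899799035 [[0.001, 1.0, 0.001], [1.0, -0.001, 0.0], [0.0, 0.001, -1.0]]
shift [ 1.106 -1.209 -0.007]
```

Call:
arm_command(
  series=[
    [[0.1,-0.11,0],[0,0,0],-1],
    [[0.2,-0.22,0],[0,0,0],-1],
    [[0.25,-0.27,0],[0,0,0],-1],
    [[0.25,-0.27,0],[0,0,0],-1],
    [[0.15,-0.17,0],[0,0,0],-1],
    [[0.1,-0.11,0],[0,0,0],-1],
    [[0.055,-0.06,0],[0,0,0],-1],
    [[0,0,0],[0,0,0.083],-1],
    [[0,0,0],[0,0,0.083],-1],
    [[0,0,0],[0,0,0.083],-1],
    [[0,0,0],[0,0,0],-1],
    [[0,0,0],[0,0,0],-1],
  ],
)

```text
t: 51.7
position: [0.4897, 0.3518, 0.286]
orientation: [[0.194, 0.981, -0.0], [0.981, -0.194, -0.0], [-0.0, -0.0, -1.0]]
wrist_force: [1.0, -0.1, -6.4]
grip_width: 0.0302
finger_force: 30.0
```

Run:
```python
from h import *
to(.4893,.3518,.1558)
```

```text
51.7 [0.4897 0.3518 0.286 ] [ 1.  -0.1 -6.4] 0.03019490998453023 [[0.194, 0.981, -0.0], [0.981, -0.194, -0.0], [-0.0, -0.0, -1.0]]
shift [-1.000e-03 -3.000e-03  1.085e+00]
```

Call:
arm_command(
  series=[
    [[0,0,0.15],[0,0,0],-1],
    [[0,0,0.25],[0,0,0],-1],
    [[0,0,0.25],[0,0,0],-1],
    [[0,0,0.2],[0,0,0],-1],
    [[0,0,0.1],[0,0,0],-1],
    [[0,0,0.05],[0,0,0],-1],
    [[0,0,0.03],[0,0,0],-1],
    [[0,0,0.02],[0,0,0],-1],
    [[0,0,0.02],[0,0,0],-1],
    [[0,0,0.01],[0,0,0],-1],
    [[0,0,0],[0,0,0],-1],
    [[0,0,0],[0,0,0],-1],
  ],
)

```text
t: 53.2
position: [0.4896, 0.352, 0.1567]
orientation: [[0.195, 0.981, 0.0], [0.981, -0.195, 0.0], [0.0, 0.0, -1.0]]
wrist_force: [-0.7, 0.2, -6.8]
grip_width: 0.0298
finger_force: 30.0
```

Call:
arm_command(
  series=[
    [[0,0,0.006],[0,0,0],-1],
    [[0,0,0.005],[0,0,0],-1],
    [[0,0,0],[0,0,0],-1],
    [[0,0,0],[0,0,0],-1],
  ],
)

```text
t: 53.7
position: [0.4896, 0.352, 0.1559]
orientation: [[0.195, 0.981, 0.001], [0.981, -0.195, 0.0], [0.0, 0.0, -1.0]]
wrist_force: [-1.9, -2.6, 5.4]
grip_width: 0.0298
finger_force: 30.0
```

The gauge is down on the plate. I'm releasing it and retreating straight up.

Call:
arm_command(
  series=[
    [[0,0,0],[0,0,0],0.2],
    [[0,0,0],[0,0,0],0.4],
    [[0,0,0],[0,0,0],0.4],
    [[0,0,0],[0,0,0],0.4],
    [[0,0,-0.15],[0,0,0],0.4],
    [[0,0,-0.3],[0,0,0],0.4],
    [[0,0,-0.4],[0,0,0],0.4],
    [[0,0,-0.4],[0,0,0],0.4],
    [[-0.4,0,-0.2],[0,0,0],0.4],
    [[-0.4,0,0],[0,0,0],0.4],
    [[0,0,0],[0,0,0],0.4],
    [[0,0,0],[0,0,0],0.4],
  ],
)

```text
t: 55.2
position: [0.4709, 0.2581, 0.3302]
orientation: [[0.195, 0.981, 0.001], [0.981, -0.195, 0.001], [0.001, 0.001, -1.0]]
wrist_force: [0.7, 0.6, 0.1]
grip_width: 0.0648
finger_force: 0.0
```

Run:
```python
from h import *
im=snap('side','d2.png');print(robot.read_state()['t'])
cv2.imwrite('pics/d2c.png',cv2.resize(im[140:460,190:480,::-1],None,fx=1.85,fy=1.85,interpolation=cv2.INTER_CUBIC))
```

```text
55.25
```

View pics/d2c.png

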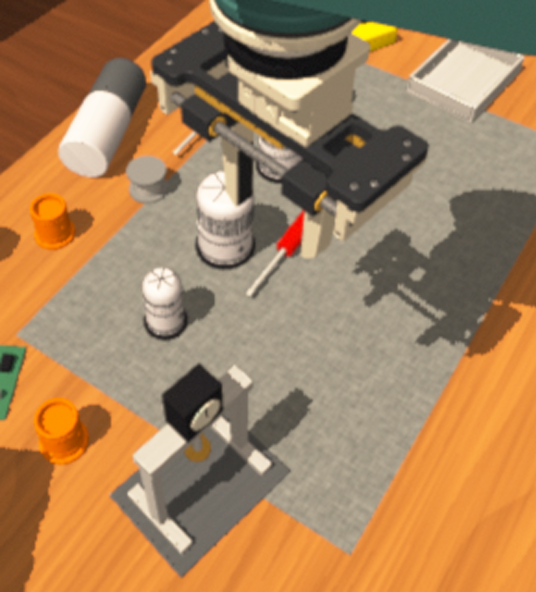

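The side crop shows the gauge upright on its plate at (200,470), with its foot hanging free. The small and biggest heads are seated, and the driver and spool are in place.

```bash
python3 -c "
from station import robot
print(robot.close_job())"
```

```text
the job is handed in; nothing more can be done
None
```

I set the biggest, large and small heads (the medium one was absent) in their bodies, checked them with the gauge in that order, and parked it upright on its plate. The job is handed in, but the gripper hid the large microphone in the last picture and I did not read the foot values directly.

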